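# Check a vial rack under the height bar and load it into the sample changer

### The arm

A 6-joint arm with a two-finger parallel gripper is mounted at the origin on the work surface. World frame = base frame: x ahead of the robot, y to its left, z up, the work surface at z = 0. Lengths are in m, angles in rad, forces in N, time in s.
With the tool pointing down it reaches from about 0.225 to 0.875 m from the base axis. Payload 3.4 kg.
Tool frame: the origin (TCP) lies at the very end of the fingers, on their centre line; the grasp point (between the pads) lies 19 mm behind it; z points along the fingers, y is the line along which they close (so a half turn about z gives the same grasp; the last joint's range is limited). The gripper opens to 85 mm and grips with 20 to 120 N. Pads are 22 mm wide; open, the fingers measure 114 mm over their backs; the gripper's body (76 mm by 85 mm) begins 54 mm behind the grasp point. The pads swing forward as they close: fully open they stand 13 mm farther back than shut.
Start: joints at [-1.385, 0.276, 1.505, -0, 1.361, -0.121], TCP at [0.174, -0.548, 0.231] pointing down, gripper open.
Joint ranges: [-2.89, 2.89], [-0.75, 2.08], [0.22, 2.7], [-1.18, 4.32], [0.11, 2.71], [-2.7, 2.7]. Speed limits (rad/s): [2.57, 2.57, 3.14, 3.14, 3.14, 3.14].

### API

Orientations are given as a unit quaternion [w, x, y, z].
In Python, from rig import get_state, optics, sign_off gives the robot as it stands.
- The arm moves only by the tool send_rows, never from a script. Its argument "increments" is a list of rows, each an object with "gripper": the gripper's target within -1 to 1 (shut at 1, half-way at 0, fully open at -1); "linear": the shift along the world's x, y, z in m, a list of three; "delta_rot": the turn, a rotation vector about the world's x, y, z in rad, a list of three. In form: [{"gripper": gripper, "linear": [dx, dy, dz], "delta_rot": [rx, ry, rz]}, ...]. A call has 1 to 8 rows; each row is the pose to reach, as a shift and turn from the pose commanded when the call began; what a row does not reach only later rows make up. A row lasts 1/10 s, in which the tool goes at most 50 mm and 8.59 degrees, less where a joint would pass 70% of its speed; a pose out of reach is approached as far as the arm can. A call with a gripper value outside its range is refused whole. The fingers move at their own pace and stop on an object; "newtons" is the grip in N (left out, the last holds). Time passes only in rows, so rows that repeat a pose let the fingers close. It gives the time, the measured TCP pose, the force, the opening and the grip force at its end, in the units of the state.
- get_state(): the state, without advancing time (a new reading comes with each control period).
- optics.get_image(name): name is "scene" or "top"; returns a dict with "pixels" (384x512x3 uint8, blue, green, red), "K" (3x3 intrinsics, pixels), "rvec" (rotation vector, rad) and "tvec" (3), from world to camera coordinates, as OpenCV has them. Camera axes: x right, y down, z forward; pixel columns grow to the right and rows downward; lengths in m; the calibration is good to about 2 mm. A picture is of the moment at which its call begins. There is no depth.
- sign_off(): hands the job in; it is judged then, once.
The state is a dict: "clock": time; "qpos": joint angles; "qd": joint speeds; "effort": joint torques, N m; "position": TCP position; "ee_rot": TCP orientation; "contact_force": force on the tool from outside, world axes, zero at the start; "moment": the same for the moment, N m; "width": finger opening in m; "gripper_force": force on a finger pad.
Only numpy, scipy, OpenCV 4.12 (cv2) and the standard library are available. Lean on these libraries where they do the work, as an engineer would, in place of code of your own. Each camera call takes 0.05 s, during which the arm holds its last target. There are 200 camera calls.

### The job

Load the waiting rack of sample vials into the sample changer: draw the slide bolt back out of the lane and press each vial down until its cap sits on its rubber ring, then push the rack along the lane, without lifting it, under the height bar until it is fully home against the end stop, and shoot the bolt fully home again behind it. Do not force the rack or a vial against the height bar, and leave the bottles and the tray where they stand.

Things in the scene. Friction and masses are not known exactly. Their poses are not given: they have to be found in the camera images.
- lane: Fixed loading lane: grey plate 530 x 92 mm, its top (the lane floor) 10 mm above the bench, two guide strips 18 mm high leaving a 54 mm channel. Place and heading vary. Origin: on the bench, on the lane's middle line where the bolt crosses. x = loading direction, y = left of it, z up. Lane from x = -295 to +235 mm. White sampler tower (195 mm high) beyond x = 225 mm.
- bar: Fixed height bar: steel bridge square across the lane at lane x = +79 mm, a post at either side (lane y = +-42 mm). The bar is 14 mm thick along the lane and 16 mm high; underside 105 mm above the lane floor (115 mm above the bench), top 131 mm above the bench. Origin: on the bench below the bar's middle, axes as the lane's.
- slide_bolt (a joint): Travel of the slide bolt in m: 0 = home across the lane, 0.040 = fully drawn. It slides square to the lane, out to the lane's -y side, needs about 3 N and stays where left. Rod 12 mm thick, axis 40 mm above the bench at lane x = 0; home, its tip is 5 mm past the lane's middle line. It is clear of a rack when drawn 33 mm or more.
- bolt_knob (a point): Point on the axis of the bolt's upright steel knob, 62 mm above the bench. A pin 15 mm in diameter from 36 to 76 mm above the bench, the top 6 mm 18 mm in diameter. At lane x = 0, lane y = -80 mm when the bolt is home, -120 mm fully drawn. The dark bolt housing (50 mm high) lies between it and the lane, at lane y = -34 to -60 mm.
- rack: White vial rack loose in the lane, 200 x 50 mm, about 0.6 kg with vials. Origin: middle of its length, on its underside; x to its front (loading direction), z up. The vial block is the front 124 mm, 80 mm high; behind it a low tail ends in the push lug. It starts with its front 12 to 62 mm short of the bolt's axis.
- lug_back (a point): Middle of the rear face of the rack's push lug, 30 mm above the lane floor. The lug is 36 mm wide, 8 mm thick and 50 mm high; the face looks to the rack's -x. With the rack fully home it is at lane x = +11 mm, 5 mm ahead of the home bolt.
- cap1 (a point): Centre of the top of the front vial's cap (rack x = +78 mm). Cap 31 mm in diameter, 17 mm high. The top is 100 mm above the lane floor (110 mm above the bench) when the vial is home and higher by vial_body1 when it is not.
- cap2 (a point): The same for the middle vial (rack x = +38 mm, vial_body2).
- cap3 (a point): The same for the rear vial (rack x = -2 mm, vial_body3).
- vial_body1 (a joint): How far the front vial stands up from home, in m: 0 = home, cap on its rubber ring; at most 0.018. A grip ring holds the vial at any height; it takes about 7 N to push down and stops firmly when home. A vial more than 5 mm up does not pass the bar.
- vial_body2 (a joint): The same for the middle vial.
- vial_body3 (a joint): The same for the rear vial.
- bottle_big: Bystander: amber sample bottle, 86 mm diameter, 176 mm high, blue cap. Origin at the centre of its foot.
- bottle_small: Bystander: clear sample bottle, 70 mm diameter, 140 mm high, blue cap. Origin at the centre of its foot.
- tray: Bystander: low open aluminium tray, 100 x 70 mm, 35 mm high, on the bench beside the lane. Origin at the centre of its underside.
- end_stop (a point): Middle of the steel end stop's face, 30 mm above the lane floor, at lane x = +211 mm, which the rack's front meets when fully home; the rack's origin is then at lane x = +111 mm, its vials are past the bar and the bar stands over its tail. The sampler's needle arm hangs over the end of the lane, 125 mm or more above the bench, from lane x = 172 mm on.
Mind the look-alikes: they are no part of the job. Leave any purple or turquoise look-alike of the rack alone.

How it is judged:
On the way, in this order (a step that is already met when the one before it is completed fails the run):
1. the bolt is drawn clear of the lane (33 mm or more) and all three vials are pressed home (within 3 mm) (value of joint slide_bolt above 0.033 m and value of joint each of vial_body1, vial_body2, vial_body3 below 0.003 m), for 0.1 s.
2. the rack has gone under the bar and is home against the end stop (within 4 mm) (x of rack in the frame of lane above 0.107 m and z of rack in the frame of lane below 0.016 m), for 0.1 s.
At the end, for the whole second after the job is handed in: The rack stands at rest on the lane floor against the end stop (within 4 mm), all three vials are home (within 3 mm), and the bolt is home across the lane behind the rack (within 4 mm) (all of step 2 and value of joint slide_bolt below 0.004 m and value of joint each of vial_body1, vial_body2, vial_body3 below 0.003 m and linear speed of rack below 0.01 m/s); the robot touches nothing.
It fails at once if the rack or a vial is forced against the height bar (more than 15 N) (contact force between rack and bar above 15 N).
It fails at once if the rack is lifted 20 mm or more off the lane floor, or tipped over 0.3 rad (z of rack in the frame of lane above 0.03 m or angle between rack's own z axis and vertical above 0.3 rad).
It fails at once if a bottle or the tray is shifted more than 25 mm or a bottle is tipped (distance of any of bottle_big, bottle_small, tray from where it was at the start of the episode above 0.025 m or angle between any of bottle_big, bottle_small's own z axis and vertical above 0.3 rad).
It also fails if it takes over 64 s, if anything falls off the work surface, if the arm or the gripper's body presses on something with over 40 N, if the wrist force passes 120 N, or if a joint passes its speed limit or range.

## Working session

There is one attempt and no reset: what is moved stays moved. The work goes in short steps, Python scripts to look and compute and a tool call to move; the robot and the scene stay as the last step left them, time stands still between calls to the robot, and variables do not carry over. Pictures are saved under pics/ and viewed, at most 10 in all, crops included, and the job is handed in when it is done.

Besides the shell and the picture viewer there is one more tool, called after ">>>" in YAML: its name, and indented under it one key for each argument. send_rows: Moves the arm, as the interface text tells. Its arguments: {"type":"object","properties":{"increments":{"type":"array"},"newtons":{"type":"number"}},"required":["increments"]}

```bash
mkdir -p pics; ls
python3 - <<'E'
from rig import get_state, optics
import cv2,numpy as np,pickle
d={}
for n in("scene","top"):
    r=optics.get_image(n);d[n]=r;cv2.imwrite(f"pics/{n}0.png",r["pixels"])
    R=cv2.Rodrigues(np.array(r["rvec"],float))[0]
    print(n,np.round(r["K"],1).tolist(),"cam",(-R.T@np.array(r["tvec"]).ravel()).round(3),"fwd",R[2].round(3))
pickle.dump(d,open("im0.pkl","wb"))
s=get_state();print(s["position"],s["ee_rot"],s["contact_force"],s["clock"],s["width"])
E
```

```text
pics
scene [[377.5, 0.0, 251.8], [0.0, 377.5, 196.0], [0.0, 0.0, 1.0]] cam [ 1.254 -0.089  0.748] fwd [-0.735  0.032 -0.677]
top [[396.6, 0.0, 246.8], [0.0, 396.6, 191.4], [0.0, 0.0, 1.0]] cam [ 0.454 -0.039  1.069] fwd [ 0.095 -0.024 -0.995]
[ 0.1735689  -0.54767826  0.230498  ] [-8.48031627e-04  9.88255067e-01  1.52811000e-01 -3.07562056e-05] [-0.09149826 -0.7727348  -0.61754401] 0.1 0.08555835162334846
```

View pics/scene0.png

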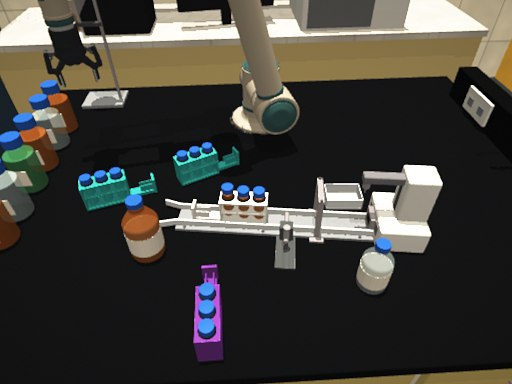

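View pics/top0.png

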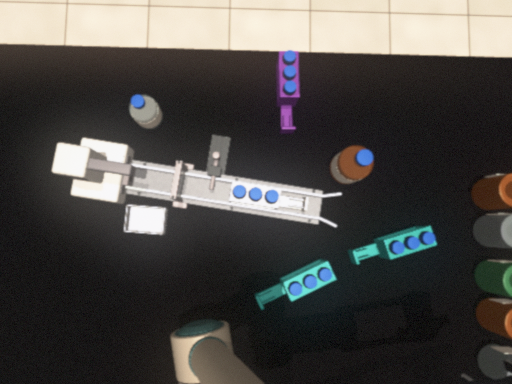

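```bash
cat > h.py <<'E'
import numpy as np,cv2
def cam(r):
    R=cv2.Rodrigues(np.array(r["rvec"],float))[0];t=np.array(r["tvec"],float).ravel();return np.array(r["K"]),R,t
def ray(r,u,v):
    K,R,t=cam(r);d=R.T@np.linalg.inv(K)@np.array([u,v,1.]);return -R.T@t,d
def onz(r,u,v,z):
    c,d=ray(r,u,v);return c+d*(z-c[2])/d[2]
def tri(rs,ps):
    A=np.zeros((3,3));b=np.zeros(3)
    for r,p in zip(rs,ps):
        c,d=ray(r,*p);d=d/np.linalg.norm(d);M=np.eye(3)-np.outer(d,d);A+=M;b+=M@c
    return np.linalg.solve(A,b)
def proj(r,P):
    return cv2.projectPoints(np.array(P,float).reshape(-1,3),np.array(r["rvec"],float),np.array(r["tvec"],float),np.array(r["K"]),None)[0].reshape(-1,2)
def blobs(im,box,lo=(100,120,60),hi=(125,255,255),amin=15):
    x0,y0,x1,y1=box;h=cv2.cvtColor(im[y0:y1,x0:x1],cv2.COLOR_BGR2HSV)
    n,_,s,c=cv2.connectedComponentsWithStats(cv2.inRange(h,lo,hi))
    return [(c[i]+[x0,y0],s[i]) for i in range(1,n) if s[i][4]>=amin]
E
python3 - <<'E'
import pickle;from h import *
d=pickle.load(open("im0.pkl","rb"));t,s=d["top"],d["scene"]
for n,r,b in(("top",t,(225,175,285,210)),("scene",s,(215,180,272,208))):
    for c,st in blobs(r["pixels"],b):print(n,c.round(2),st, onz(r,*c,.118).round(4))
cv2.imwrite("pics/c1.png",cv2.resize(t["pixels"][125:225,120:320],None,fx=4,fy=4,interpolation=cv2.INTER_CUBIC))
cv2.imwrite("pics/c2.png",cv2.resize(s["pixels"][165:270,205:405],None,fx=4,fy=4,interpolation=cv2.INTER_CUBIC))
E
```

```text
top [239.08 191.15] [ 9 11 11 11 99] [ 0.5445 -0.0436  0.118 ]
top [255.08 193.63] [ 25  13  11  12 103] [ 0.5392 -0.0822  0.118 ]
top [271.39 195.99] [ 41  16  12  11 102] [ 0.5342 -0.1216  0.118 ]
scene [227.   187.55] [  6   2  13  13 132] [ 0.5347 -0.1205  0.118 ]
scene [242.86 190.35] [ 22   5  13  12 130] [ 0.548  -0.0808  0.118 ]
scene [258.69 191.29] [ 38   6  13  12 126] [ 0.5542 -0.0415  0.118 ]
```

View pics/c1.png

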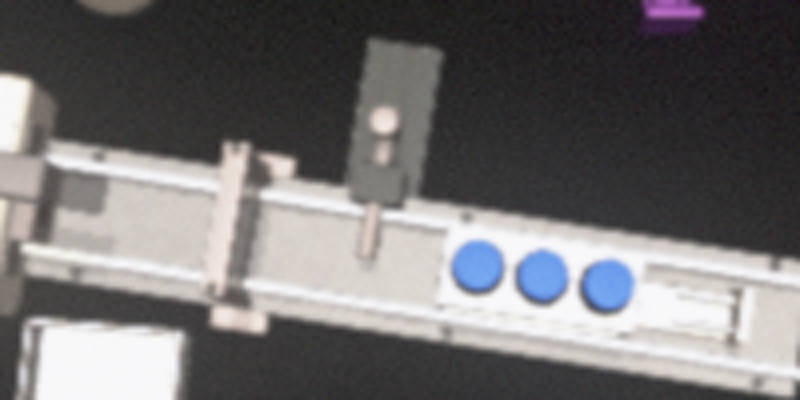

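View pics/c2.png

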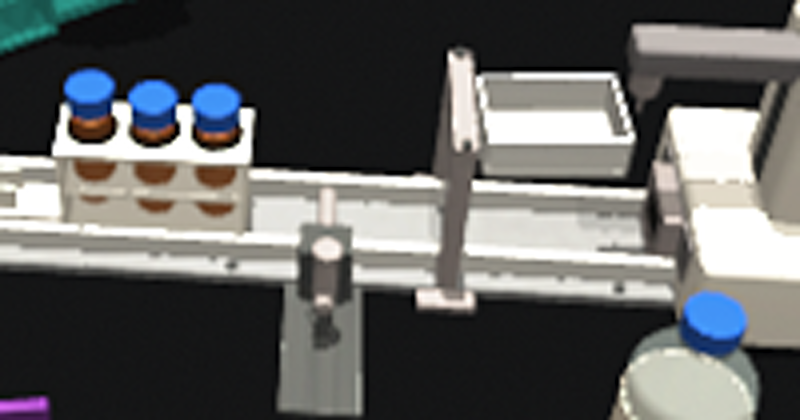

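Top view: the lane runs right to left (loading toward world +y). The caps are at about (239,191), (255,194) and (271,196), the knob top at (216,155) and the bar top centre at (176,179). The scene view shows the knob top at (286.5,226.5) and the bar top from (320,178) to (321,202). The turquoise and purple racks are decoys.

Run:
```python
import pickle;from h import *
d=pickle.load(open("im0.pkl","rb"));t,s=d["top"],d["scene"]
g=cv2.GaussianBlur(cv2.cvtColor(t["pixels"],cv2.COLOR_BGR2GRAY),(3,3),0).astype(float)
up=[];lo=[]
def cross(u,v0,dv,th=80):
    v=v0
    while g[v,u]>th: v+=dv
    a,b=g[v-dv,u],g[v,u];return v-dv+dv*(a-th)/(a-b)
mid=lambda u:179.3+(u-176.4)*(198-179.3)/(290-176.4)
for u in list(range(138,158))+list(range(250,312)):
    m=int(mid(u)); 
    try:
        U=cross(u,m-13,-1)
        if abs(m-U)<24: up.append(onz(t,u,U,.010)[:2])
    except Exception: pass
    L=cross(u,m+13,1)
    if abs(L-m)<24: lo.append(onz(t,u,L,.010)[:2])
fits=[]
for e in(up,lo):
    vx,vy,x,y=cv2.fitLine(np.array(e,np.float32),cv2.DIST_HUBER,0,.001,.001).ravel()
    if vy<0:vx,vy=-vx,-vy
    fits.append((np.arctan2(vy,vx),x,y));print(len(e),np.degrees(fits[-1][0]),x,y)
th=(fits[0][0]+fits[1][0])/2;ex=np.array([np.cos(th),np.sin(th)]);ey=np.array([-ex[1],ex[0]])
ys=[np.dot(f[1:],ey) for f in fits];print("width",abs(ys[0]-ys[1]),"heading",np.degrees(th))
yc=sum(ys)/2
L=lambda P:(np.dot(P[:2],ex).round(4),(np.dot(P[:2],ey)-yc).round(4))
px=lambda U,V,x0,y0:((U+.5)/4-.5+x0,(V+.5)/4-.5+y0)
kt=px(384,120,120,125);ks=px(327,247,205,165);K=tri([t,s],[kt,ks]);print("knob",K,L(K),onz(t,*kt,.076),L(onz(t,*kt,.076)))
bt=px(226,218,120,125);bs=px(463,100,205,165);B=tri([t,s],[bt,bs]);print("bar",B,L(B),L(onz(t,*bt,.131)))
T=[c for c,_ in blobs(t["pixels"],(225,175,285,210))];S=[c for c,_ in blobs(s["pixels"],(215,180,272,208))][::-1]
for a,b in zip(T,S):P=tri([t,s],[a,b]);print("cap mid",P.round(4),L(P),"z.12",L(onz(t,*a,.115)))
print("lug rear",L(onz(t,*px(748,315,120,125),.06)),"front",L(onz(t,*px(443,265,120,125),.09)))
for n,(x,y,z) in {"bottle_s":(137,101,.14),"bottle_b":(365,157,.176)}.items():P=onz(t,x,y,z);print(n,P.round(3),L(P))
```

```text
82 81.7943 0.59333265 -0.06778533
72 81.95003 0.4883636 -0.10711517
width 0.09835413 heading 81.87216
knob [0.64004148 0.0183234  0.07773979] (np.float64(0.1086), np.float64(-0.0832)) [0.64024336 0.01727897 0.076     ] (np.float64(0.1076), np.float64(-0.0836))
bar [0.56964706 0.10814467 0.12814688] (np.float64(0.1876), np.float64(-0.0009)) (np.float64(0.1856), np.float64(-0.0006))
cap mid [ 0.5453 -0.0423  0.1101] (np.float64(0.0353), np.float64(0.002)) z.12 (np.float64(0.0338), np.float64(0.0023))
cap mid [ 0.5399 -0.0816  0.1108] (np.float64(-0.0045), np.float64(0.0018)) z.12 (np.float64(-0.0053), np.float64(0.0021))
cap mid [ 0.5342 -0.1211  0.1177] (np.float64(-0.0443), np.float64(0.0018)) z.12 (np.float64(-0.0451), np.float64(0.0015))
lug rear (np.float64(-0.1412), np.float64(0.0005)) front (np.float64(0.0555), np.float64(0.0027))
bottle_s [0.754 0.204 0.14 ] (np.float64(0.3086), np.float64(-0.1698))
bottle_b [ 0.623 -0.331  0.176] (np.float64(-0.2398), np.float64(-0.1159))
```

>>> send_rows:
  increments:
    - {"gripper": 1, "linear": [0.18, 0.21, 0], "delta_rot": [0, 0, -0.2]}
    - {"gripper": 1, "linear": [0.361, 0.427, 0], "delta_rot": [0, 0, -0.448]}
    - {"gripper": 1, "linear": [0.361, 0.427, 0], "delta_rot": [0, 0, -0.448]}
    - {"gripper": 1, "linear": [0.361, 0.427, 0], "delta_rot": [0, 0, -0.448]}
    - {"gripper": 1, "linear": [0.361, 0.427, 0], "delta_rot": [0, 0, -0.448]}
    - {"gripper": 1, "linear": [0.361, 0.427, 0], "delta_rot": [0, 0, -0.448]}
    - {"gripper": 1, "linear": [0.361, 0.427, 0], "delta_rot": [0, 0, -0.448]}
    - {"gripper": 1, "linear": [0.361, 0.427, 0], "delta_rot": [0, 0, -0.448]}
  newtons: 40

```text
clock: 0.9
position: [0.4293, -0.2452, 0.2312]
ee_rot: [0.0, 0.998, -0.071, -0.0]
contact_force: [0.3, -0.1, 0.3]
width: -0.0003
gripper_force: 0.0
```

>>> send_rows:
  increments:
    - {"gripper": 1, "linear": [0.05, 0.06, 0], "delta_rot": [0, 0, 0]}
    - {"gripper": 1, "linear": [0.105, 0.124, -0.02], "delta_rot": [0, 0, 0]}
    - {"gripper": 1, "linear": [0.105, 0.124, -0.05], "delta_rot": [0, 0, 0]}
    - {"gripper": 1, "linear": [0.105, 0.124, -0.085], "delta_rot": [0, 0, 0]}
    - {"gripper": 1, "linear": [0.105, 0.124, -0.085], "delta_rot": [0, 0, 0]}
    - {"gripper": 1, "linear": [0.105, 0.124, -0.085], "delta_rot": [0, 0, 0]}

```text
clock: 1.5
position: [0.5326, -0.1225, 0.1451]
ee_rot: [-0.0, 0.998, -0.07, -0.002]
contact_force: [0.2, -0.1, 0.4]
width: 0.0004
gripper_force: 0.0
```

>>> send_rows:
  increments:
    - {"gripper": 1, "linear": [0.001, 0.001, -0.01], "delta_rot": [0, 0, 0]}
    - {"gripper": 1, "linear": [0.001, 0.001, -0.018], "delta_rot": [0, 0, 0]}
    - {"gripper": 1, "linear": [0.001, 0.001, -0.022], "delta_rot": [0, 0, 0]}
    - {"gripper": 1, "linear": [0.001, 0.001, -0.026], "delta_rot": [0, 0, 0]}
    - {"gripper": 1, "linear": [0.001, 0.001, -0.029], "delta_rot": [0, 0, 0]}
    - {"gripper": 1, "linear": [0.001, 0.001, -0.032], "delta_rot": [0, 0, 0]}
    - {"gripper": 1, "linear": [0.001, 0.001, -0.034], "delta_rot": [0, 0, 0]}
    - {"gripper": 1, "linear": [0.001, 0.001, -0.034], "delta_rot": [0, 0, 0]}

```text
clock: 2.3
position: [0.5344, -0.1231, 0.1132]
ee_rot: [0.001, 0.997, -0.071, 0.0]
contact_force: [-0.8, -0.8, 2.8]
width: -0.0001
gripper_force: 1.9
```

>>> send_rows:
  increments:
    - {"gripper": 1, "linear": [0, 0, -0.001], "delta_rot": [0, 0, 0]}
    - {"gripper": 1, "linear": [0, 0, -0.002], "delta_rot": [0, 0, 0]}
    - {"gripper": 1, "linear": [0, 0, -0.003], "delta_rot": [0, 0, 0]}
    - {"gripper": 1, "linear": [0, 0, -0.003], "delta_rot": [0, 0, 0]}

```text
clock: 2.7
position: [0.5344, -0.123, 0.1101]
ee_rot: [0.001, 0.997, -0.071, 0.0]
contact_force: [-2.3, -2.8, 5.1]
width: -0.0002
gripper_force: 2.5
```

>>> send_rows:
  increments:
    - {"gripper": 1, "linear": [0, 0, -0.001], "delta_rot": [0, 0, 0]}
    - {"gripper": 1, "linear": [0, 0, -0.002], "delta_rot": [0, 0, 0]}
    - {"gripper": 1, "linear": [0, 0, -0.002], "delta_rot": [0, 0, 0]}

```text
clock: 3.0
position: [0.5347, -0.1231, 0.11]
ee_rot: [0.001, 0.998, -0.071, 0.001]
contact_force: [-5.5, -0.6, 16.2]
width: 0.0001
gripper_force: 7.8
```

>>> send_rows:
  increments:
    - {"gripper": 1, "linear": [0, 0, 0.03], "delta_rot": [0, 0, 0]}
    - {"gripper": 1, "linear": [0.0055, 0.041, 0.03], "delta_rot": [0, 0, 0]}
    - {"gripper": 1, "linear": [0.0055, 0.041, 0.022], "delta_rot": [0, 0, 0]}
    - {"gripper": 1, "linear": [0.0055, 0.041, 0.016], "delta_rot": [0, 0, 0]}
    - {"gripper": 1, "linear": [0.0055, 0.041, 0.011], "delta_rot": [0, 0, 0]}
    - {"gripper": 1, "linear": [0.0055, 0.041, 0.006], "delta_rot": [0, 0, 0]}
    - {"gripper": 1, "linear": [0.0055, 0.041, 0.003], "delta_rot": [0, 0, 0]}
    - {"gripper": 1, "linear": [0.0055, 0.041, 0.001], "delta_rot": [0, 0, 0]}

```text
clock: 3.8
position: [0.5398, -0.0811, 0.1098]
ee_rot: [-0.001, 0.997, -0.071, -0.0]
contact_force: [-4.9, 3.7, 26.3]
width: -0.0002
gripper_force: 13.2
```

>>> send_rows:
  increments:
    - {"gripper": 1, "linear": [0, 0, -0.0005], "delta_rot": [0, 0, 0]}
    - {"gripper": 1, "linear": [0, 0, -0.001], "delta_rot": [0, 0, 0]}
    - {"gripper": 1, "linear": [0, 0, -0.001], "delta_rot": [0, 0, 0]}

```text
clock: 4.1
position: [0.5398, -0.0812, 0.1099]
ee_rot: [-0.0, 0.997, -0.071, 0.0]
contact_force: [-4.4, 2.5, 18.7]
width: 0.0001
gripper_force: 10.1
```

Cap 2 is home (firm stop at 0.110 m). Cap 1 is next, pressed more gently.

>>> send_rows:
  increments:
    - {"gripper": 1, "linear": [0, 0, 0.03], "delta_rot": [0, 0, 0]}
    - {"gripper": 1, "linear": [0.0055, 0.039, 0.03], "delta_rot": [0, 0, 0]}
    - {"gripper": 1, "linear": [0.0055, 0.039, 0.022], "delta_rot": [0, 0, 0]}
    - {"gripper": 1, "linear": [0.0055, 0.039, 0.016], "delta_rot": [0, 0, 0]}
    - {"gripper": 1, "linear": [0.0055, 0.039, 0.011], "delta_rot": [0, 0, 0]}
    - {"gripper": 1, "linear": [0.0055, 0.039, 0.007], "delta_rot": [0, 0, 0]}
    - {"gripper": 1, "linear": [0.0055, 0.039, 0.004], "delta_rot": [0, 0, 0]}
    - {"gripper": 1, "linear": [0.0055, 0.039, 0.001], "delta_rot": [0, 0, 0]}

```text
clock: 4.9
position: [0.5452, -0.0427, 0.1098]
ee_rot: [-0.0, 0.997, -0.071, -0.0]
contact_force: [-7.7, 2.7, 31.2]
width: -0.0
gripper_force: 16.1
```

>>> send_rows:
  increments:
    - {"gripper": 1, "linear": [0, 0, -0.0005], "delta_rot": [0, 0, 0]}
    - {"gripper": 1, "linear": [0, 0, -0.001], "delta_rot": [0, 0, 0]}
    - {"gripper": 1, "linear": [0, 0, -0.001], "delta_rot": [0, 0, 0]}

```text
clock: 5.2
position: [0.5452, -0.0427, 0.1099]
ee_rot: [0.0, 0.997, -0.071, 0.0]
contact_force: [-5.0, 1.4, 20.2]
width: -0.0
gripper_force: 10.4
```

>>> send_rows:
  increments:
    - {"gripper": 1, "linear": [0, 0, 0.045], "delta_rot": [0, 0, 0]}
    - {"gripper": 0, "linear": [0.03, 0.02, 0.05], "delta_rot": [0, 0, 0]}
    - {"gripper": 0, "linear": [0.06, 0.04, 0.05], "delta_rot": [0, 0, 0]}
    - {"gripper": 0, "linear": [0.0945, 0.0605, 0.03], "delta_rot": [0, 0, 0]}
    - {"gripper": 0, "linear": [0.0945, 0.0605, 0.0], "delta_rot": [0, 0, 0]}
    - {"gripper": 0, "linear": [0.0945, 0.0605, 0.0], "delta_rot": [0, 0, 0]}

```text
clock: 5.8
position: [0.637, 0.0182, 0.102]
ee_rot: [0.0, 0.997, -0.071, -0.005]
contact_force: [-2.2, -0.5, -0.6]
width: 0.0426
gripper_force: 0.0
```

Run:
```python
from rig import get_state, optics
from h import *
s=get_state();print(s["position"],s["width"])
a=optics.get_image("top");b=optics.get_image("scene")
import pickle;pickle.dump({"top":a,"scene":b},open("im1.pkl","wb"))
f=lambda r,x0,y0,w=100,h=110:cv2.resize(r["pixels"][y0:y0+h,x0:x0+w],None,fx=4,fy=4,interpolation=cv2.INTER_CUBIC)
cv2.imwrite("pics/k1.png",np.hstack([f(a,165,105),f(b,240,165)]))
```

```text
[0.6369973  0.01818975 0.10196409] 0.042576273296384
```

View pics/k1.png

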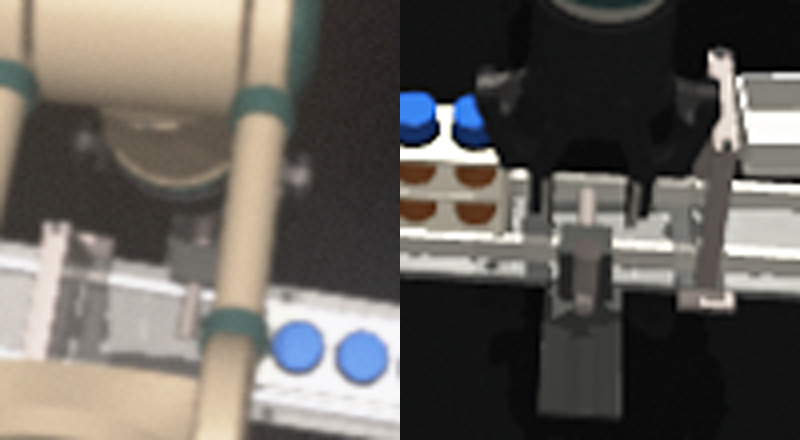

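The left crop is mostly hidden by the wrist. In the scene crop the fingertips are at about (543,215) and (635,215), straddling the knob at (587,250). I'll descend and close.

>>> send_rows:
  increments:
    - {"gripper": 0, "linear": [0.001, 0, -0.02], "delta_rot": [0, 0, 0]}
    - {"gripper": 0, "linear": [0.001, 0, -0.04], "delta_rot": [0, 0, 0]}
    - {"gripper": 0, "linear": [0.001, 0, -0.061], "delta_rot": [0, 0, 0]}
    - {"gripper": 0, "linear": [0.001, 0, -0.061], "delta_rot": [0, 0, 0]}
    - {"gripper": 1, "linear": [0.001, 0, -0.061], "delta_rot": [0, 0, 0]}
    - {"gripper": 1, "linear": [0.001, 0, -0.061], "delta_rot": [0, 0, 0]}
    - {"gripper": 1, "linear": [0.001, 0, -0.061], "delta_rot": [0, 0, 0]}
  newtons: 30

```text
clock: 6.6
position: [0.6422, 0.0179, 0.0484]
ee_rot: [0.0, 0.998, -0.071, 0.002]
contact_force: [0.6, -1.0, 3.5]
width: 0.016
gripper_force: 29.2
```

>>> send_rows:
  increments:
    - {"gripper": 1, "linear": [0.01, -0.0014, 0], "delta_rot": [0, 0, 0]}
    - {"gripper": 1, "linear": [0.02, -0.0028, 0], "delta_rot": [0, 0, 0]}
    - {"gripper": 1, "linear": [0.03, -0.0042, 0], "delta_rot": [0, 0, 0]}
    - {"gripper": 1, "linear": [0.036, -0.005, 0], "delta_rot": [0, 0, 0]}
    - {"gripper": 1, "linear": [0.039, -0.0055, 0], "delta_rot": [0, 0, 0]}
    - {"gripper": 1, "linear": [0.039, -0.0055, 0], "delta_rot": [0, 0, 0]}

```text
clock: 7.2
position: [0.6791, 0.0126, 0.0482]
ee_rot: [0.0, 0.998, -0.07, -0.001]
contact_force: [-5.7, -0.3, 8.9]
width: 0.0162
gripper_force: 29.5
```

>>> send_rows:
  increments:
    - {"gripper": 1, "linear": [0.002, -0.0003, 0], "delta_rot": [0, 0, 0]}
    - {"gripper": 1, "linear": [0.003, -0.0004, 0], "delta_rot": [0, 0, 0]}
    - {"gripper": 1, "linear": [0.003, -0.0004, 0], "delta_rot": [0, 0, 0]}

```text
clock: 7.5
position: [0.6791, 0.0126, 0.0481]
ee_rot: [0.0, 0.998, -0.07, -0.004]
contact_force: [-10.4, -0.8, 10.4]
width: 0.0162
gripper_force: 29.6
```

>>> send_rows:
  increments:
    - {"gripper": 0, "linear": [-0.003, 0, 0], "delta_rot": [0, 0, 0]}
    - {"gripper": 0, "linear": [-0.003, 0, 0], "delta_rot": [0, 0, 0]}
    - {"gripper": 0, "linear": [-0.003, 0, 0.04], "delta_rot": [0, 0, 0]}
    - {"gripper": 0, "linear": [-0.003, 0, 0.08], "delta_rot": [0, 0, 0]}
    - {"gripper": 1, "linear": [-0.003, 0, 0.12], "delta_rot": [0, 0, 0]}
    - {"gripper": 1, "linear": [-0.03, -0.04, 0.13], "delta_rot": [0, 0, 0]}
    - {"gripper": 1, "linear": [-0.055, -0.08, 0.13], "delta_rot": [0, 0, 0]}
    - {"gripper": 1, "linear": [-0.08, -0.12, 0.13], "delta_rot": [0, 0, 0]}

```text
clock: 8.3
position: [0.6033, -0.1085, 0.1773]
ee_rot: [0.0, 0.998, -0.07, 0.002]
contact_force: [0.6, 0.6, 0.8]
width: 0.0001
gripper_force: 0.0
```

>>> send_rows:
  increments:
    - {"gripper": 1, "linear": [-0.026, -0.042, 0], "delta_rot": [0, 0, 0]}
    - {"gripper": 1, "linear": [-0.052, -0.084, 0], "delta_rot": [0, 0, 0]}
    - {"gripper": 1, "linear": [-0.078, -0.126, 0], "delta_rot": [0, 0, 0]}
    - {"gripper": 1, "linear": [-0.086, -0.15, 0], "delta_rot": [0, 0, 0]}
    - {"gripper": 1, "linear": [-0.086, -0.15, 0], "delta_rot": [0, 0, 0]}

```text
clock: 8.8
position: [0.5163, -0.2612, 0.1766]
ee_rot: [0.001, 0.997, -0.073, 0.001]
contact_force: [0.8, 0.1, -0.4]
width: 0.0001
gripper_force: 0.0
```

Run:
```python
from rig import get_state, optics
from h import *
s=get_state();p=s["position"];print(p)
a=optics.get_image("top");b=optics.get_image("scene")
for c,_ in blobs(a["pixels"],(225,175,285,210)):print(c,onz(a,*c,.108).round(4))
for c,_ in blobs(b["pixels"],(215,180,272,208)):print(c,onz(b,*c,.104).round(4))
print(proj(b,[[p[0],p[1],.04],[p[0],p[1],p[2]],[.522,-.219,.04]]))
cv2.imwrite("pics/l1.png",cv2.resize(b["pixels"][140:270,130:310],None,fx=4,fy=4,interpolation=cv2.INTER_CUBIC))
```

```text
[ 0.51633268 -0.26119792  0.17661071]
[239.07 191.31] [ 0.545  -0.0436  0.108 ]
[255.12 193.88] [ 0.5395 -0.0828  0.108 ]
[271.09803922 196.28431373] [ 0.5343 -0.1218  0.108 ]
[227.30534351 192.84732824] [ 0.5392 -0.1205  0.104 ]
[242.91538462 193.62307692] [ 0.5448 -0.081   0.104 ]
[258.68382353 194.21323529] [ 0.5497 -0.0412  0.104 ]
[[176.28969212 207.1536415 ]
 [168.07453659 167.19363428]
 [191.88847306 207.89739752]]
```

View pics/l1.png

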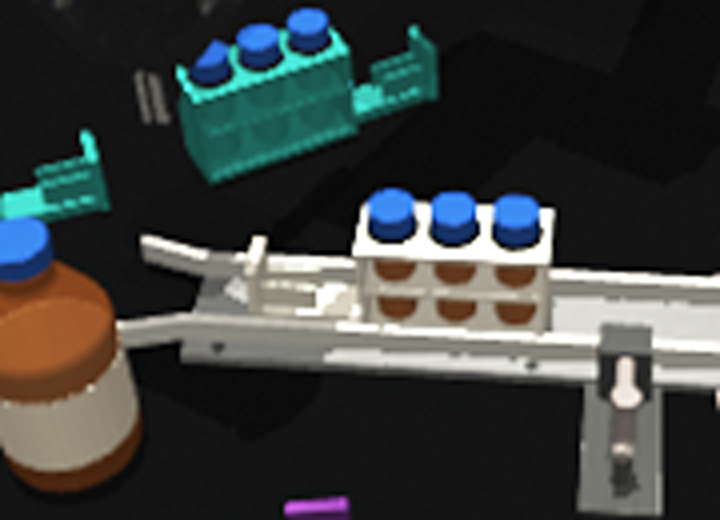

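The three caps are now level at about rows 193–194, the bolt is drawn, and the lug is at px (194,207), where I expected it. Next I'll descend behind it.

>>> send_rows:
  increments:
    - {"gripper": 1, "linear": [0, 0.002, -0.04], "delta_rot": [0, 0, 0]}
    - {"gripper": 1, "linear": [0, 0.002, -0.08], "delta_rot": [0, 0, 0]}
    - {"gripper": 1, "linear": [0, 0.002, -0.115], "delta_rot": [0, 0, 0]}
    - {"gripper": 1, "linear": [0, 0.002, -0.134], "delta_rot": [0, 0, 0]}
    - {"gripper": 1, "linear": [0, 0.002, -0.134], "delta_rot": [0, 0, 0]}

```text
clock: 9.4
position: [0.5158, -0.2526, 0.0393]
ee_rot: [-0.002, 0.998, -0.07, -0.003]
contact_force: [0.3, 0.2, 0.9]
width: 0.0001
gripper_force: 0.0
```

>>> send_rows:
  increments:
    - {"gripper": 1, "linear": [0.0014, 0.01, 0], "delta_rot": [0, 0, 0]}
    - {"gripper": 1, "linear": [0.0028, 0.02, 0], "delta_rot": [0, 0, 0]}
    - {"gripper": 1, "linear": [0.0042, 0.03, 0], "delta_rot": [0, 0, 0]}
    - {"gripper": 1, "linear": [0.0057, 0.04, 0], "delta_rot": [0, 0, 0]}
    - {"gripper": 1, "linear": [0.0071, 0.05, 0], "delta_rot": [0, 0, 0]}
    - {"gripper": 1, "linear": [0.0086, 0.06, 0], "delta_rot": [0, 0, 0]}
    - {"gripper": 1, "linear": [0.01, 0.07, 0], "delta_rot": [0, 0, 0]}
    - {"gripper": 1, "linear": [0.0114, 0.08, 0], "delta_rot": [0, 0, 0]}

```text
clock: 10.2
position: [0.5287, -0.1749, 0.0427]
ee_rot: [0.0, 0.998, -0.071, 0.0]
contact_force: [-0.6, -5.1, 3.4]
width: -0.0001
gripper_force: 2.4
```

>>> send_rows:
  increments:
    - {"gripper": 1, "linear": [0.0014, 0.01, -0.002], "delta_rot": [0, 0, 0]}
    - {"gripper": 1, "linear": [0.0028, 0.02, -0.002], "delta_rot": [0, 0, 0]}
    - {"gripper": 1, "linear": [0.0042, 0.03, -0.002], "delta_rot": [0, 0, 0]}
    - {"gripper": 1, "linear": [0.0057, 0.04, -0.002], "delta_rot": [0, 0, 0]}
    - {"gripper": 1, "linear": [0.0071, 0.05, -0.002], "delta_rot": [0, 0, 0]}
    - {"gripper": 1, "linear": [0.0086, 0.06, -0.002], "delta_rot": [0, 0, 0]}
    - {"gripper": 1, "linear": [0.01, 0.07, -0.002], "delta_rot": [0, 0, 0]}
    - {"gripper": 1, "linear": [0.0114, 0.08, -0.002], "delta_rot": [0, 0, 0]}

```text
clock: 11.0
position: [0.5395, -0.0943, 0.04]
ee_rot: [-0.0, 0.998, -0.071, -0.0]
contact_force: [0.4, -2.8, -0.5]
width: 0.0
gripper_force: 1.5
```

>>> send_rows:
  increments:
    - {"gripper": 1, "linear": [0.0014, 0.01, 0], "delta_rot": [0, 0, 0]}
    - {"gripper": 1, "linear": [0.0028, 0.02, 0], "delta_rot": [0, 0, 0]}
    - {"gripper": 1, "linear": [0.0042, 0.03, 0], "delta_rot": [0, 0, 0]}
    - {"gripper": 1, "linear": [0.0057, 0.04, 0], "delta_rot": [0, 0, 0]}
    - {"gripper": 1, "linear": [0.0071, 0.05, 0], "delta_rot": [0, 0, 0]}
    - {"gripper": 1, "linear": [0.0086, 0.06, 0], "delta_rot": [0, 0, 0]}
    - {"gripper": 1, "linear": [0.01, 0.07, 0], "delta_rot": [0, 0, 0]}
    - {"gripper": 1, "linear": [0.0114, 0.08, 0], "delta_rot": [0, 0, 0]}

```text
clock: 11.8
position: [0.5512, -0.0146, 0.0403]
ee_rot: [0.0, 0.998, -0.071, -0.0]
contact_force: [0.1, -2.0, -1.9]
width: 0.0002
gripper_force: 1.1
```

>>> send_rows:
  increments:
    - {"gripper": 1, "linear": [0.0011, 0.008, 0], "delta_rot": [0, 0, 0]}
    - {"gripper": 1, "linear": [0.0022, 0.016, 0], "delta_rot": [0, 0, 0]}
    - {"gripper": 1, "linear": [0.0033, 0.023, 0], "delta_rot": [0, 0, 0]}
    - {"gripper": 1, "linear": [0.0041, 0.029, 0], "delta_rot": [0, 0, 0]}
    - {"gripper": 1, "linear": [0.0047, 0.033, 0], "delta_rot": [0, 0, 0]}
    - {"gripper": 1, "linear": [0.0051, 0.036, 0], "delta_rot": [0, 0, 0]}

```text
clock: 12.4
position: [0.5563, 0.0208, 0.0403]
ee_rot: [0.0, 0.998, -0.07, -0.0]
contact_force: [-1.1, -2.4, -1.8]
width: -0.0001
gripper_force: 1.2
```

>>> send_rows:
  increments:
    - {"gripper": 1, "linear": [0.0003, 0.002, 0], "delta_rot": [0, 0, 0]}
    - {"gripper": 1, "linear": [0.0006, 0.004, 0], "delta_rot": [0, 0, 0]}
    - {"gripper": 1, "linear": [0.0008, 0.006, 0], "delta_rot": [0, 0, 0]}
    - {"gripper": 1, "linear": [0.001, 0.0075, 0], "delta_rot": [0, 0, 0]}
    - {"gripper": 1, "linear": [0.001, 0.0075, 0], "delta_rot": [0, 0, 0]}

```text
clock: 12.9
position: [0.5572, 0.0274, 0.0404]
ee_rot: [0.001, 0.998, -0.07, -0.0]
contact_force: [-0.7, -4.1, 0.1]
width: 0.0002
gripper_force: 2.3
```

>>> send_rows:
  increments:
    - {"gripper": 1, "linear": [0.0002, 0.001, 0], "delta_rot": [0, 0, 0]}
    - {"gripper": 1, "linear": [0.0003, 0.002, 0], "delta_rot": [0, 0, 0]}
    - {"gripper": 1, "linear": [0.0004, 0.003, 0], "delta_rot": [0, 0, 0]}
    - {"gripper": 1, "linear": [0.0004, 0.003, 0], "delta_rot": [0, 0, 0]}

```text
clock: 13.3
position: [0.5572, 0.0275, 0.0404]
ee_rot: [0.003, 0.998, -0.069, -0.0]
contact_force: [-1.6, -13.5, -0.6]
width: 0.0002
gripper_force: 6.8
```

Run:
```python
from rig import get_state, optics
from h import *
s=get_state();print(s["position"],s["contact_force"])
b=optics.get_image("scene");a=optics.get_image("top")
o=np.array([.5593,.0293]);ex=np.array([.1414,.98995])
for n,r,z,box in(("top",a,.108,(115,140,240,215)),("scene",b,.104,(290,165,400,245))):
    for c,st in blobs(r["pixels"],box):P=onz(r,*c,z);print(n,c.round(1),st[4],P.round(4),((P[:2]-o)@ex).round(4))
cv2.imwrite("pics/h1.png",cv2.resize(b["pixels"][150:270,240:420],None,fx=4,fy=4,interpolation=cv2.INTER_CUBIC))
```

```text
[0.55720579 0.02754683 0.04039474] [ -1.62474525 -13.46735957  -0.56332585]
top [149.1 176.9] 99 [0.576  0.1753 0.108 ] 0.1469
top [132.6 177.7] 22 [0.5734 0.215  0.108 ] 0.1858
scene [331.  198.2] 127 [0.5766 0.1377 0.104 ] 0.1098
scene [347.3 199.2] 129 [0.5827 0.1774 0.104 ] 0.1499
scene [363.7 199.6] 140 [0.5871 0.2174 0.104 ] 0.1901
scene [382.7 241.5] 87 [0.7234 0.2224 0.104 ] 0.2143
```

View pics/h1.png

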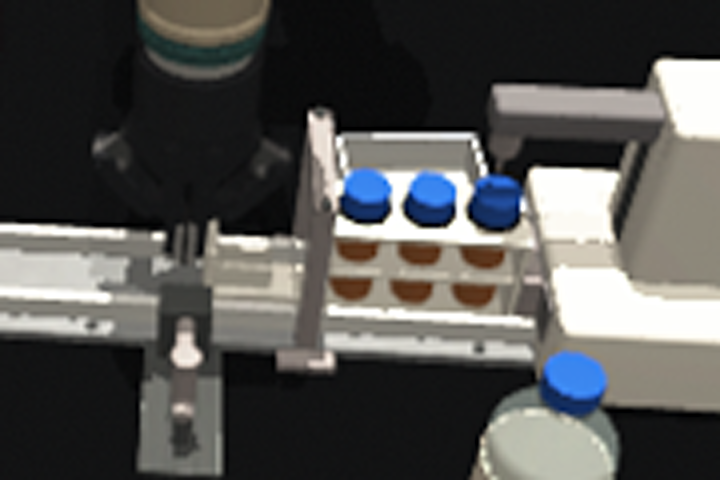

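The scene crop shows the rack against the end stop: the lug is just ahead of the fingers at (212,250), and the caps are past the bar at lane x 110, 150 and 190 mm. Next I'll back off, lift, and go to the drawn knob.

>>> send_rows:
  increments:
    - {"gripper": 1, "linear": [-0.002, -0.012, 0], "delta_rot": [0, 0, 0]}
    - {"gripper": 1, "linear": [-0.002, -0.014, 0.04], "delta_rot": [0, 0, 0]}
    - {"gripper": 1, "linear": [-0.002, -0.014, 0.08], "delta_rot": [0, 0, 0]}
    - {"gripper": 0, "linear": [0.02, -0.016, 0.11], "delta_rot": [0, 0, 0]}
    - {"gripper": 0, "linear": [0.06, -0.018, 0.11], "delta_rot": [0, 0, 0]}
    - {"gripper": 0, "linear": [0.1, -0.018, 0.09], "delta_rot": [0, 0, 0]}
    - {"gripper": 0, "linear": [0.121, -0.018, 0.06], "delta_rot": [0, 0, 0]}
    - {"gripper": 0, "linear": [0.121, -0.018, 0.06], "delta_rot": [0, 0, 0]}

```text
clock: 14.2
position: [0.6789, 0.0137, 0.0957]
ee_rot: [-0.001, 0.997, -0.071, -0.003]
contact_force: [-2.2, 0.9, -0.1]
width: 0.0426
gripper_force: 0.0
```

>>> send_rows:
  increments:
    - {"gripper": 0, "linear": [0, 0, -0.02], "delta_rot": [0, 0, 0]}
    - {"gripper": 0, "linear": [0, 0, -0.04], "delta_rot": [0, 0, 0]}
    - {"gripper": 0, "linear": [0, 0, -0.053], "delta_rot": [0, 0, 0]}
    - {"gripper": 0, "linear": [0, 0, -0.053], "delta_rot": [0, 0, 0]}
    - {"gripper": 1, "linear": [0, 0, -0.053], "delta_rot": [0, 0, 0]}
    - {"gripper": 1, "linear": [0, 0, -0.053], "delta_rot": [0, 0, 0]}
    - {"gripper": 1, "linear": [0, 0, -0.053], "delta_rot": [0, 0, 0]}

```text
clock: 14.9
position: [0.6793, 0.0125, 0.0488]
ee_rot: [0.0, 0.998, -0.07, 0.001]
contact_force: [-0.6, -1.8, 1.8]
width: 0.0161
gripper_force: 29.2
```

>>> send_rows:
  increments:
    - {"gripper": 1, "linear": [-0.01, 0.0014, 0], "delta_rot": [0, 0, 0]}
    - {"gripper": 1, "linear": [-0.02, 0.0028, 0], "delta_rot": [0, 0, 0]}
    - {"gripper": 1, "linear": [-0.03, 0.0042, 0], "delta_rot": [0, 0, 0]}
    - {"gripper": 1, "linear": [-0.036, 0.005, 0], "delta_rot": [0, 0, 0]}
    - {"gripper": 1, "linear": [-0.04, 0.0056, 0], "delta_rot": [0, 0, 0]}
    - {"gripper": 1, "linear": [-0.042, 0.0059, 0], "delta_rot": [0, 0, 0]}
    - {"gripper": 1, "linear": [-0.042, 0.0059, 0], "delta_rot": [0, 0, 0]}

```text
clock: 15.6
position: [0.6397, 0.0183, 0.0489]
ee_rot: [0.0, 0.998, -0.07, 0.004]
contact_force: [6.5, -2.7, 2.4]
width: 0.0164
gripper_force: 29.3
```

>>> send_rows:
  increments:
    - {"gripper": 1, "linear": [-0.001, 0, 0], "delta_rot": [0, 0, 0]}
    - {"gripper": 1, "linear": [-0.002, 0.0003, 0], "delta_rot": [0, 0, 0]}
    - {"gripper": 1, "linear": [-0.002, 0.0003, 0], "delta_rot": [0, 0, 0]}

```text
clock: 15.9
position: [0.6397, 0.0183, 0.049]
ee_rot: [0.0, 0.997, -0.071, 0.006]
contact_force: [9.7, -4.2, 0.2]
width: 0.0162
gripper_force: 29.2
```

Firm stop after 40 mm of travel, so the bolt is home. I'll release and lift.

>>> send_rows:
  increments:
    - {"gripper": 1, "linear": [0.002, 0, 0], "delta_rot": [0, 0, 0]}
    - {"gripper": 0, "linear": [0.002, 0, 0], "delta_rot": [0, 0, 0]}
    - {"gripper": 0, "linear": [0.002, 0, 0], "delta_rot": [0, 0, 0]}
    - {"gripper": 0, "linear": [0.002, 0, 0.03], "delta_rot": [0, 0, 0]}
    - {"gripper": 0, "linear": [0.002, 0, 0.07], "delta_rot": [0, 0, 0]}
    - {"gripper": 0, "linear": [0.0, 0, 0.12], "delta_rot": [0, 0, 0]}
    - {"gripper": 0, "linear": [0, 0, 0.16], "delta_rot": [0, 0, 0]}
    - {"gripper": 0, "linear": [0, 0, 0.16], "delta_rot": [0, 0, 0]}

```text
clock: 16.7
position: [0.6367, 0.0198, 0.2137]
ee_rot: [-0.0, 0.998, -0.07, 0.005]
contact_force: [0.9, 0.1, -0.0]
width: 0.0428
gripper_force: 0.0
```

Run:
```python
from rig import get_state, optics
from h import *
s=get_state();print(s["position"],s["contact_force"])
b=optics.get_image("scene")
for c,st in blobs(b["pixels"],(290,165,400,245)):print(c.round(1),st[4])
cv2.imwrite("pics/f1.png",cv2.resize(b["pixels"][150:270,240:420],None,fx=4,fy=4,interpolation=cv2.INTER_CUBIC))
```

```text
[0.63669786 0.0197952  0.21370878] [ 0.94112973  0.09640645 -0.01851743]
[331.  198.3] 128
[347.3 199.3] 128
[363.7 199.6] 140
[382.7 241.5] 87
```

View pics/f1.png

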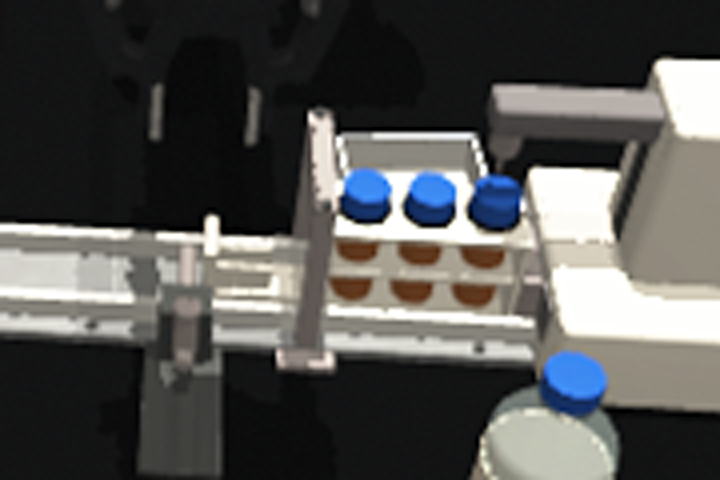

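The rack has not moved (caps are at the same pixels), the bolt tip is back across the lane behind the lug at (187,260), and the gripper is clear.

```bash
python3 -c "
from rig import sign_off
print(sign_off())"
```

```text
the job is handed in; nothing more can be done
None
```

I handed the job in at about 17 s of robot time: all three vials are pressed home, the rack is against the end stop, the bolt is home behind it, and the gripper is clear; the hand-in returned no verdict.

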